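# Raise a telescopic electrode post to its second stop and hold it for a beaker change

### The arm

A 7-joint arm with a two-finger parallel gripper is mounted at the origin on a cart in front of the work surface, level with it; the furniture and walls round the work are solid. World frame = base frame: x ahead of the robot, y to its left, z up, the work surface at z = 0. Lengths are in m, angles in rad, forces in N, time in s.
With the tool pointing down it reaches from about 0.425 to 0.825 m from the base axis. Payload 3.6 kg.
Tool frame: the origin (TCP) lies where the fingers leave the gripper's body, on its centre line; the fingertips stand 73 mm ahead of it and the grasp point (between the pads) lies 54 mm ahead of it; z points along the fingers, y is the line along which they close (so a half turn about z gives the same grasp; the last joint's range is limited). The gripper opens to 85 mm and grips with 20 to 120 N. Pads are 22 mm wide; open, the fingers measure 114 mm over their backs; the gripper's body (76 mm by 85 mm) begins 54 mm behind the grasp point. The pads swing forward as they close: fully open they stand 13 mm farther back than shut.
Start: joints at [-1.308, 0.615, -0.013, 1.423, 0.008, 1.103, -0.04], TCP at [0.185, 0.623, 0.304] pointing down, gripper open.
Joint ranges: [-3.12, 3.12], [-0.3, 2.06], [-1.34, 1.32], [0.26, 2.42], [-1.36, 4.5], [0.01, 1.98], [-2.84, 2.84]. Speed limits (rad/s): [2.79, 2.79, 3.14, 3.14, 3.14, 3.14, 3.14].

### API

Orientations are given as a unit quaternion [x, y, z, w].
In Python, from station import arm, snapshot, camera_info, ticket gives the robot as it stands. Calls block until the motion is done:
- arm.movep(position, orientation): joint-space move of the TCP to a pose.
- arm.line_to(position, velocity=0.15, ori=None): straight line of the TCP; ori=None keeps the orientation; velocity is the mean speed in m/s.
- arm.move_j(angles): joint-space move.
- arm.move_gripper(opening, effort=None): opening from 0.0 (shut) to 1.0 (fully open); effort is the grip in N (None keeps the last); returns when the fingers have stopped.
- arm.pause(seconds).
- arm.ik(position, orientation): joint angles nearest the present ones, or None.
- snapshot(name): name is "scene" or "top" or "wrist"; returns the picture (420x560x3 uint8, blue, green, red); there is no depth.
- camera_info(name): a dict with "fx", "fy", "cx", "cy" (pixels), "R" (3x3) and "t" (3): a world point X has camera coordinates R X + t; the wrist camera has in their place "T_tool_cam" (4x4, takes a point from camera to tool coordinates, whose origin is the TCP and whose axes are the flange's). Camera axes: x right, y down, z forward; pixel columns grow to the right and rows downward; lengths in m; the calibration is good to about 2 mm. A picture is of the moment at which its call begins: read the wrist's pose just before it. camera_info takes no time and is no camera call.
A pose or a line that the arm cannot do raises arm.MotionError and nothing moves.
- ticket.finish_job(): hands the job in; it is judged then, once.
Readings, each from a call of its own:
- arm.read_time(): time.
- arm.read_joint_positions(): joint angles.
- arm.read_dq(): joint speeds.
- arm.read_effort(): joint torques, N m.
- arm.read_tool_pos(): TCP position.
- arm.read_eef_rot(): TCP orientation.
- arm.read_ft_force(): force on the tool from outside, world axes, zero at the start.
- arm.read_wrist_torque(): the same for the moment, N m.
- arm.read_opening(): opening from 0.0 (shut) to 1.0 (fully open).
- arm.read_finger_force(): force on a finger pad.
Only numpy, scipy, OpenCV 4.12 (cv2) and the standard library are available. Lean on these libraries where they do the work, as an engineer would, in place of code of your own. Each camera call takes 0.05 s, during which the arm holds its last target. There are 200 camera calls.

### The job

The electrode has to come right up out of its beaker so that a colleague can change the beaker. Press the round release key at the front of the titration stand fully down and let it come back up, so that the telescopic post unlocks and pops up a little; then grip the black knob on top of the post and pull it straight up, past the click of the first stop, to the second stop at the very top. The second stop has no catch, so finish with the gripper still closed on the knob, holding the post fully extended; do not let the post drop back on the way, keep off the electrode, and leave the beakers and bottles where they stand.

Things in the scene. Friction and masses are not known exactly. Their poses are not given: they have to be found in the camera images.
- stand: titration stand fixed on the worktop: flat white base, 150 (x) x 250 (y) x 40 mm; origin at the centre of its underside, y to the left, z up. At (30, 85) mm the fixed outer tube of a vertical telescopic post (26 mm diameter, collar 32 mm, collar top at z = 148 mm); at its right front the release key; at (30, 0) mm the beaker on a steel disc, disc top at z = 42 mm
- release (a joint): travel of the release key, m: 0 up, 0.006 fully down; sprung back up; fully down takes about 5 N. Beyond about 4 mm the post's latch is off and a spring lifts the post by 12 mm within half a second; it then stays unlatched when the key is let go
- release_top (a point): centre of the top face of the release key: black, 26 mm in diameter, faces up, 10 mm proud of its 42 mm round grey bezel, pressed straight down; (-42, -88) mm from the stand's origin, 61 mm above the worktop when up; it sinks with the key
- post (a joint): how far the post is pulled out upwards, m: 0 latched, 0.012 unlatched and popped up, about 0.049 first stop (spring-ball click that holds the post; 12 to 15 N pulls it through), 0.100 second stop, a hard end without a catch: let go there, the post sinks under its weight of about 4 N. A dark ring on the steel tube comes out of the collar at each stop
- knob_grip (a point): point on the axis of the knob at the height to grip it, 26 mm above its lower end and 16 mm below its top; at z = 196 mm above the worktop when the post is latched, rises with the post
- knob: black ribbed cylindrical pull knob, 30 mm diameter, 42 mm high, upright on top of the post; origin at the centre of its underside, z up. Below it the grey electrode arm reaches 85 mm towards -y of the stand
- electrode: glass electrode, 12 mm diameter, 127 mm long, upright in the end of the arm 85 mm from the knob's axis towards -y of the stand, black cap 16 mm in diameter that stands up to 20 mm above the knob's underside; origin at its lower tip; rises with the post. Fragile, not to be touched
- beaker: glass beaker, 64 mm diameter at the rim, 73 mm high, loose, standing on the stand's steel disc round the electrode; origin at the centre of its underside, z up
- spare_beaker: the same kind of beaker, empty, standing on the worktop to the right of the stand; origin at the centre of its underside
- buffer_a: small white dropper bottle, 34 mm diameter, 74 mm high, on the worktop behind the stand; origin at the centre of its underside
- buffer_b: small white dropper bottle, 34 mm diameter, 72 mm high, on the worktop behind the stand; origin at the centre of its underside
- buffer_c: small white dropper bottle, 34 mm diameter, 62 mm high, on the worktop behind the stand; origin at the centre of its underside
There are look-alikes about, which are no part of the job. What is shaped like the spare_beaker but brown, green or red is not meant.

How it is judged:
On the way, in this order (a step that is already met when the one before it is completed fails the run):
1. the release key is fully down (value of joint release above 0.005 m), for 0.05 s.
2. the key is back up and the post has popped up, unlatched (value of joint release below 0.0015 m and value of joint post above 0.009 m), for 0.1 s.
3. the post is pulled up past the first stop by its knob (value of joint post above 0.056 m and contact force between knob and the fingers above 2 N), for 0.05 s.
At the end, for the whole second after the job is handed in: the fingers still grip the knob (more than 3 N) and hold the post still at its second stop (pulled out more than 96 of 100 mm), the release key is up (within 1.5 mm), the beaker stands upright within 12 mm of where it was, and the spare beaker (upright) and the three bottles within 20 mm (value of joint post above 0.096 m and velocity of joint post below 0.01 m/s and contact force between knob and the fingers above 3 N and value of joint release below 0.0015 m and distance of beaker from where it was at the start of the episode below 0.012 m and angle between each of beaker, spare_beaker's own z axis and vertical below 0.1 rad and distance of each of spare_beaker, buffer_a, buffer_b, buffer_c from where it was at the start of the episode below 0.02 m); the arm keeps its last pose, push and grip.
It fails at once if the post drops back (faster than 0.15 m/s downwards) (velocity of joint post below -0.15 m/s).
It fails at once if the electrode is touched by the fingers (contact force between electrode and the fingers above 1 N).
It fails at once if the electrode is touched by the arm (contact force between electrode and the arm above 1 N).
It fails at once if a beaker is knocked over (angle between any of beaker, spare_beaker's own z axis and vertical above 0.5 rad).
It also fails if it takes over 45 s, if anything falls off the work surface, if the arm or the gripper's body presses on something with over 40 N, if the wrist force passes 120 N, or if a joint passes its speed limit or range.

## Working session

There is one attempt and no reset: what is moved stays moved. The work goes in short steps, each a Python script; the robot and the scene stay as the last script left them, time stands still between calls to the robot, and variables do not carry over. Pictures are saved under pics/ and viewed, at most 10 in all, crops included, and the job is handed in when it is done.

```bash
mkdir -p pics; ls; python3 - <<'E'
from station import arm,snapshot,camera_info
import cv2
for n in("scene","top"):
    cv2.imwrite(f"pics/{n}0.png",snapshot(n)); c=camera_info(n); print(n,c)
print(arm.read_time(),arm.read_tool_pos(),arm.read_eef_rot(),camera_info("wrist")["T_tool_cam"])
E
```

```text
pics
scene {'fx': 413.85201722201236, 'fy': 413.85201722201236, 'cx': 285.83798841643505, 'cy': 204.7114413064796, 'R': array([[-0.77881705, -0.62705849, -0.01554491],
       [-0.46484436,  0.59362922, -0.65690491],
       [ 0.42114572, -0.50438278, -0.75381317]]), 't': array([0.45011108, 0.43149047, 0.74121276])}
top {'fx': 396.9572016699216, 'fy': 396.9572016699216, 'cx': 270.2047634157983, 'cy': 211.4559096897977, 'R': array([[-0.02178167, -0.99963716, -0.01584655],
       [-0.98195989,  0.024369  , -0.18751247],
       [ 0.1878306 ,  0.01147634, -0.98213439]]), 't': array([-0.01730818,  0.63664497,  0.88045115])}
0.1 [0.18493182 0.62259248 0.3028613 ] [ 1.43854278e-01  9.89598201e-01 -1.14907341e-03 -1.63839982e-04] [[ 1.89313951e-04 -9.56460720e-01 -2.91861020e-01  7.41710632e-02]
 [ 9.99999161e-01 -1.93024744e-04  1.28120699e-03 -6.81354155e-04]
 [-1.28176055e-03 -2.91861018e-01  9.56459881e-01 -6.87690271e-02]
 [ 0.00000000e+00  0.00000000e+00  0.00000000e+00  1.00000000e+00]]
```

View pics/scene0.png

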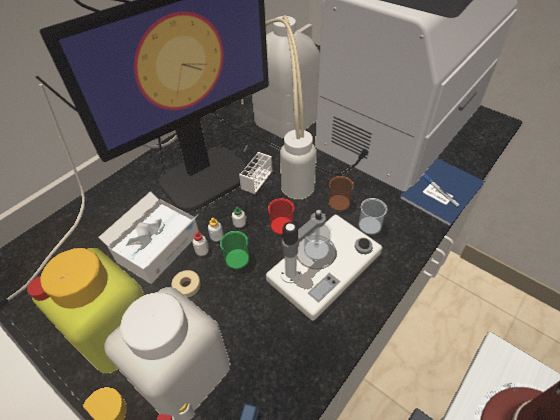

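View pics/top0.png

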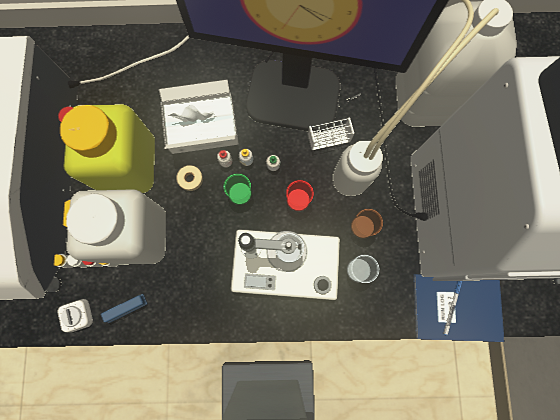

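The scene shows one stand: knob at about (246,240) and round key at about (322,285) in the top view. The clear spare beaker is at (363,268); the red, green and brown ones are look-alikes. I'll enlarge both views.

```bash
python3 - <<'E'
import cv2
a=cv2.imread("pics/top0.png")[220:310,222:352]; b=cv2.imread("pics/scene0.png")[200:320,260:390]
cv2.imwrite("pics/tc.png",cv2.resize(a,None,fx=6,fy=6,interpolation=2)); cv2.imwrite("pics/sc.png",cv2.resize(b,None,fx=5,fy=5,interpolation=2))
E
```

```text
(no output)
```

View pics/tc.png

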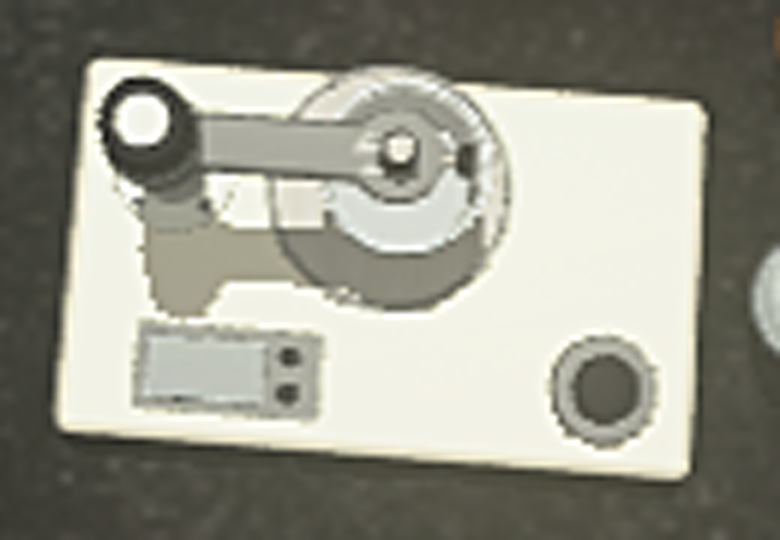

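View pics/sc.png

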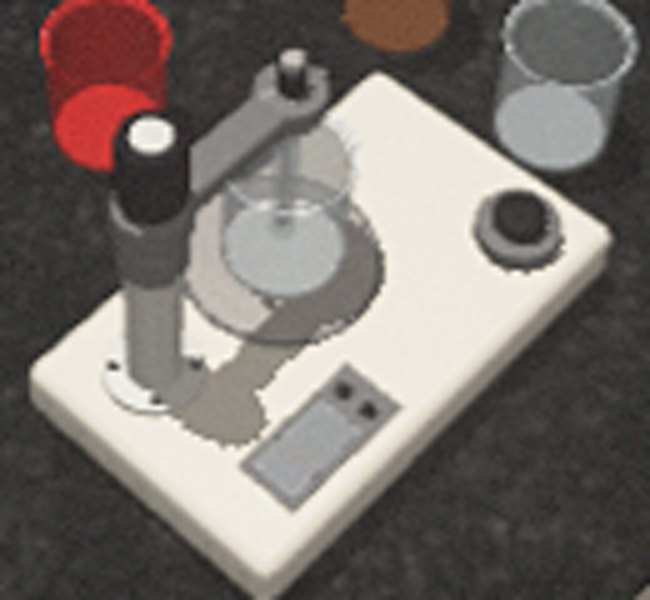

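Crops: key top at tc (606,388) / sc (523,215); knob top disc at tc (144,119) / sc (151,135); base corners at tc (92,60), (706,102), (690,478), (58,430). I'll fit the stand's x, y and yaw to all of these.

```bash
cat >geo.py <<'E'
import numpy as np
from station import camera_info
def proj(n,X):
    c=camera_info(n); p=np.asarray(X)@c["R"].T+c["t"]
    return p[...,:2]/p[...,2:]*[c["fx"],c["fy"]]+[c["cx"],c["cy"]]
def ray(n,u,z):
    c=camera_info(n); d=c["R"].T@[(u[0]-c["cx"])/c["fx"],(u[1]-c["cy"])/c["fy"],1]; o=-c["R"].T@c["t"]
    return o+d*(z-o[2])/d[2]
E
python3 - <<'E'
import numpy as np
from scipy.optimize import least_squares
from station import arm
from geo import *
f=lambda p,s,o:(np.array(p)+.5)/s-.5+o
T=f([(606,388),(144,119),(92,60),(706,102),(690,478),(58,430)],6,[222,220])
S=f([(523,215),(151,135),(378,72),(610,236),(265,580),(33,375)],5,[260,200])
M=np.array([(-42,-88,61),(30,85,212),(75,125,40),(75,-125,40),(-75,-125,40),(-75,125,40)])/1e3
for i in(0,1): print("key knob"[i*4:i*4+4],ray("top",T[i],M[i,2]),ray("scene",S[i],M[i,2]))
def W(q): c,s=np.cos(q[2]),np.sin(q[2]); return M@np.array([[c,-s,0],[s,c,0],[0,0,1]]).T+[q[0],q[1],0]
w=np.array([2,2,1,1,1,1])[:,None]
r=least_squares(lambda q:np.r_[(w*(proj("top",W(q))-T)).ravel(),(w*(proj("scene",W(q))-S)).ravel()],[.6,0,0])
print(r.x,r.fun.round(1)); X=W(r.x); print(X[:2],np.hypot(*X[:2,:2].T))
q=arm.read_eef_rot(); print(arm.read_opening(),arm.read_ft_force())
E
```

```text
key  [ 0.46383234 -0.14797375  0.061     ] [ 0.46196846 -0.1488186   0.061     ]
knob [0.55256299 0.01544659 0.212     ] [0.55332181 0.01298897 0.212     ]
[ 0.51435572 -0.06703325 -0.35118392] [-10.5  17.4  13.  -19.8  10.1 -12.6   7.1  13.7  -9.1  12.7  -5.5 -14.8
   6.7  15.2  -8.  -15.6 -72.9  45.7 -32.7 -30.8  75.3 -57.1  30.3  35.8]
[[ 0.44464629 -0.13521386  0.061     ]
 [ 0.57176553  0.00245857  0.212     ]] [0.46475059 0.57177081]
1.0017670304255035 [0.23454274 0.23724121 1.03490438]
```

```bash
cat >>geo.py <<'E'
from scipy.spatial.transform import Rotation as Ro
def down(x):  # tool z down, tool x along horizontal direction x
    x=np.r_[np.asarray(x)[:2],0.]; x/=np.linalg.norm(x); z=np.array([0,0,-1.])
    return Ro.from_matrix(np.c_[x,np.cross(z,x),z]).as_quat()
E
python3 - <<'E'
import numpy as np,json
from scipy.optimize import least_squares
from station import arm
from geo import *
f=lambda p,s,o:(np.array(p)+.5)/s-.5+o
T=f([(606,388),(144,119),(92,60),(706,102),(690,478),(58,430)],6,[222,220])
S=f([(523,215),(151,135),(33,375),(378,72),(610,236),(265,580)],5,[260,200])
M=np.array([(-42,-88,61),(30,85,212),(75,125,40),(75,-125,40),(-75,-125,40),(-75,125,40)])/1e3
def W(q): c,s=np.cos(q[2]),np.sin(q[2]); return M@np.array([[c,-s,0],[s,c,0],[0,0,1]]).T+[q[0],q[1],0]
w=np.array([2,2,1,1,1,1])[:,None]
r=least_squares(lambda q:np.r_[(w*(proj("top",W(q))-T)).ravel(),(w*(proj("scene",W(q))-S)).ravel()],[.5,-.06,-.1])
X=W(r.x); print(r.x,r.fun.round(1),X[:2])
json.dump(dict(q=list(r.x),key=list(X[0]),knob=list(X[1])),open("fit.json","w"))
c,s=np.cos(r.x[2]),np.sin(r.x[2]); qk=down([-c,-s]); qn=down([-s,c])
for z in(.134,.25,.4): print("key",z,np.round(arm.ik([*X[0][:2],z],qk),2))
for z in(.25,.35,.4):print("knob",z,arm.ik([*X[1][:2],z],qn))
p=arm.read_tool_pos(); arm.line_to([p[0],p[1],.40]); arm.move_gripper(0,30)
arm.movep([*X[0][:2],.40],qk); arm.line_to([*X[0][:2],.19])
print(arm.read_time(),arm.read_tool_pos(),arm.read_ft_force(),arm.read_opening())
import cv2
from station import snapshot
a=snapshot("wrist"); b=snapshot("scene")
cv2.imwrite("pics/w1.png",np.hstack([cv2.resize(a,(400,300)),cv2.resize(b[170:290,270:430],(400,300))]))
E
```

```text
[ 0.51377922 -0.06613353 -0.10217484] [ 1.3  0.7  0.1  0.3 -0.6 -1.5  1.2 -0.4  0.8  1.2 -1.1  0.3 -0.5 -0.8
 -0.7  2.  -2.6 -1.2 -0.1 -1.4  1.9 -0.6  0.   0.8] [[ 0.46302251 -0.14939071  0.061     ]
 [ 0.55229251  0.01536325  0.212     ]]
key 0.134 [ 0.27  0.63 -0.01  2.06  0.01  0.46  1.73]
key 0.25 [ 0.06  0.45  0.3   1.96 -0.19  0.76  1.93]
key 0.4 [-0.21  0.31  0.65  1.74 -0.2   1.16  1.97]
knob 0.25 [-0.34583224  0.55456767  0.43084083  1.78782765 -0.29368702  0.86283024
  0.11869219]
knob 0.35 [-0.39942578  0.4524475   0.50654793  1.65232971 -0.24038583  1.09926746
  0.07214406]
knob 0.4 [-0.42358415  0.41618561  0.54366048  1.56688435 -0.22445406  1.22131982
  0.05726115]
6.0917 [ 0.46341191 -0.14961666  0.19064428] [ 1.41703036 -0.25877834  0.35833247] -0.0012161395327330254
```

View pics/w1.png

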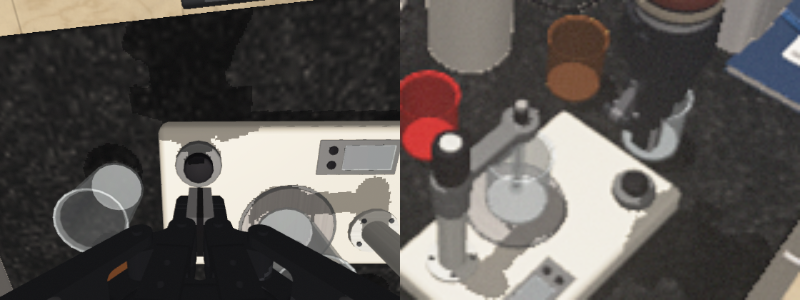

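Wrist view: key at about (280,231) in full pixels, laterally in line with the shut fingertips. I'll check its ray against the fit, then press.

```bash
python3 - <<'E'
import numpy as np,json
from station import arm,camera_info,snapshot
from geo import *
F=json.load(open("fit.json")); k=np.array(F["key"])
c=camera_info("wrist"); T=c["T_tool_cam"]; R=Ro.from_quat(arm.read_eef_rot()).as_matrix(); p=arm.read_tool_pos()
o=p+R@T[:3,3]; d=R@T[:3,:3]@[(280-c["cx"])/c["fx"],(231-c["cy"])/c["fy"],1]
m=o+d*(.061-o[2])/d[2]; print("wrist key",m,"fit",k)
if np.hypot(*(m-k)[:2])<.008:
    xy=k[:2]
    f0=arm.read_ft_force()[2]
    arm.line_to([*xy,.139],.08)
    for z in np.arange(.136,.120,-.001):
        arm.line_to([*xy,z],.03); f=arm.read_ft_force()[2]-f0
        print(round(z,4),arm.read_tool_pos()[2].round(4),round(f,2))
        if f>11: break
    arm.pause(.15); print(arm.read_ft_force())
    arm.line_to([*xy,.17],.08); arm.pause(.3); print(arm.read_time())
    import cv2
    cv2.imwrite("pics/s2.png",cv2.resize(snapshot("scene")[180:300,260:390],None,fx=4,fy=4,interpolation=2))
E
```

```text
wrist key [ 0.46017507 -0.14945328  0.061     ] fit [ 0.46302251 -0.14939071  0.061     ]
0.136 0.1362 -0.4
0.135 0.1351 -0.17
0.134 0.1339 0.23
0.133 0.1331 2.26
0.132 0.132 2.62
0.131 0.131 4.21
0.13 0.13 3.88
0.129 0.129 3.74
0.128 0.128 4.78
0.127 0.1276 10.49
0.126 0.1275 18.04
[-3.22334854  1.38689921 16.77839567]
10.8833
```

View pics/s2.png

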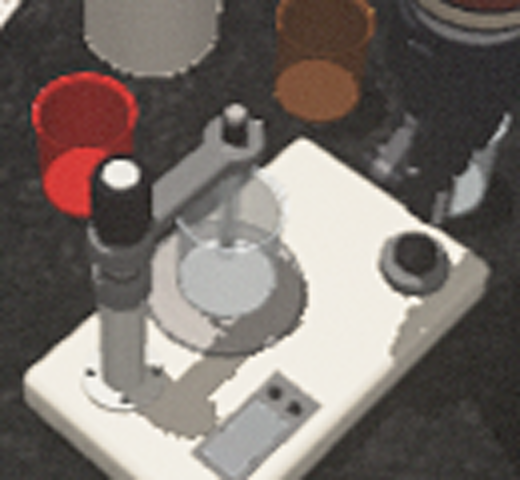

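The knob has risen (top now at (290.3,223.2), was (289.8,226.6)), the key is up, and force ran up sharply at the hard stop. Next: grip the knob and pull.

```bash
python3 - <<'E'
import numpy as np,json,cv2
from station import arm,snapshot
from geo import *
F=json.load(open("fit.json")); n=np.array(F["knob"]); a=F["q"][2]; c,s=np.cos(a),np.sin(a)
print("knob top",proj("scene",[*n[:2],.224]),proj("scene",[*n[:2],.212]))
qn=down([-s,c]); k=F["key"]
arm.line_to([*k[:2],.40],.25); arm.move_gripper(1.0,80)
arm.movep([*n[:2],.40],qn); arm.line_to([*n[:2],.31],.2)
print(arm.read_time(),arm.read_tool_pos(),n)
w=snapshot("wrist"); b=snapshot("scene")
cv2.imwrite("pics/w3.png",np.hstack([cv2.resize(w,(400,300)),cv2.resize(b[130:280,230:430],(400,300))]))
E
```

```text
knob top [289.39949019 223.78099425] [289.45528302 227.61334718]
14.8417 [0.55274663 0.01456469 0.31101414] [0.55229251 0.01536325 0.212     ]
```

View pics/w3.png

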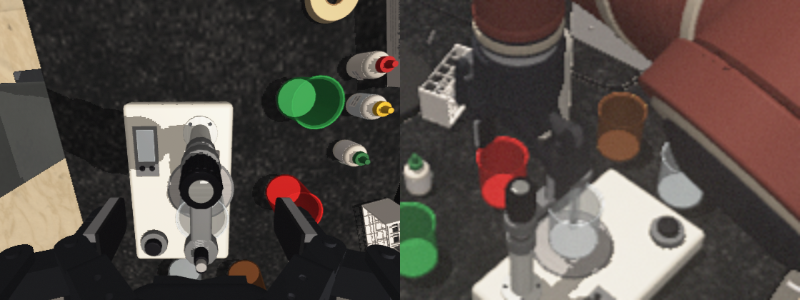

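Wrist view: knob top disc at about (283,266) in full pixels, centred between the open fingers. I'll check its ray, then descend, grip and pull.

```bash
python3 - <<'E'
import numpy as np,json,cv2,sys
from station import arm,snapshot,camera_info
from geo import *
F=json.load(open("fit.json")); n=np.array(F["knob"])
c=camera_info("wrist"); T=c["T_tool_cam"]; R=Ro.from_quat(arm.read_eef_rot()).as_matrix(); p=arm.read_tool_pos()
o=p+R@T[:3,3]; d=R@T[:3,:3]@[(283-c["cx"])/c["fx"],(266-c["cy"])/c["fy"],1]
m=o+d*(.224-o[2])/d[2]; print("wrist knob",m,"fit",n)
if np.hypot(*(m-n)[:2])>.008: sys.exit("mismatch")
xy=n[:2]; f0=arm.read_ft_force()
arm.line_to([*xy,.260],.06); print("down",arm.read_ft_force()-f0)
arm.move_gripper(0,80); arm.pause(.2)
print("grip",arm.read_opening(),arm.read_finger_force(),arm.read_ft_force()-f0,arm.read_tool_pos())
if arm.read_finger_force()<10: sys.exit("no grip")
f1=arm.read_ft_force()[2]
for z in np.r_[np.arange(.266,.341,.006),np.arange(.342,.362,.001)]:
    arm.line_to([*xy,z],.05); f=arm.read_ft_force()[2]-f1
    print(round(z,4),arm.read_tool_pos()[2].round(4),round(f,1))
    if z>.34 and f<-25: break
arm.pause(.5); print(arm.read_time(),arm.read_tool_pos(),arm.read_finger_force(),arm.read_opening(),arm.read_ft_force()-f0)
cv2.imwrite("pics/s4.png",cv2.resize(snapshot("scene")[130:310,230:430],None,fx=3,fy=3,interpolation=2))
E
```

```text
wrist knob [0.55526767 0.01445922 0.224     ] fit [0.55229251 0.01536325 0.212     ]
down [-0.2168445  -1.46450838 -0.13393023]
grip 0.3331792249864922 78.6272120475769 [ 4.09373491 -0.93987465  2.36752613] [0.55333994 0.01526805 0.26064013]
0.266 0.2659 -4.4
0.272 0.2719 -5.1
0.278 0.2778 -5.2
0.284 0.2838 -4.8
0.29 0.2898 -4.9
0.296 0.2963 -2.0
0.302 0.3015 -7.1
0.308 0.3077 -4.9
0.314 0.3137 -5.4
0.32 0.3198 -5.1
0.326 0.3257 -4.9
0.332 0.3317 -4.9
0.338 0.3377 -4.1
0.342 0.3416 -5.0
0.343 0.3425 -5.5
0.344 0.3434 -5.8
0.345 0.3444 -5.2
0.346 0.3454 -4.8
0.347 0.3464 -4.7
0.348 0.3474 -5.2
0.349 0.3484 -5.4
0.35 0.3487 -8.7
0.351 0.3488 -14.1
0.352 0.3488 -18.5
0.353 0.3489 -24.2
0.354 0.3489 -27.5
23.9 [0.55333955 0.01555964 0.34891771] 81.19065284729004 0.3316305425132642 [ 12.95279194  -5.54652766 -24.67002297]
```

```bash
ls -la pics | tail -3
```

```text
-rw-r--r-- 1 agent agent 345475 Nov 29 19:21 top0.png
-rw-r--r-- 1 agent agent 309006 Nov 29 19:23 w1.png
-rw-r--r-- 1 agent agent 347121 Nov 29 19:24 w3.png
```

View pics/s4.png

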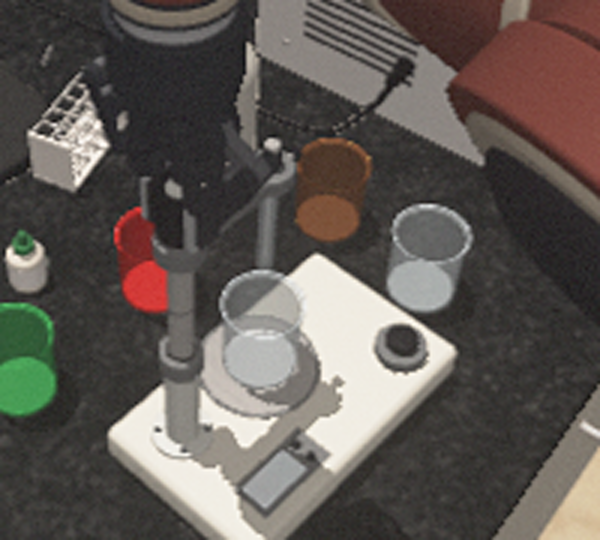

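The post is fully out, the electrode at (268,230) is clear of the beaker at (262,330), the key at (402,345) is up, and the knob is still gripped. I'm handing in.

```bash
python3 -c "
from station import ticket
print(ticket.finish_job())"
```

```text
the job is handed in; nothing more can be done
None
```

The job is handed in (no verdict was returned): I pressed the key fully down and let it back up, then pulled the post 88 mm past the first stop to the hard second stop, where the gripper still holds the knob at about 80 N; the last picture shows the electrode clear of its beaker and both beakers upright.

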